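# Lean the recipe tablet against the tea box

### The job

The tablet is parked bolt upright in its wooden holder. Lift it out and lean it back against the front of the wooden tea box, about at the middle and square to the box, so that it rests on the worktop on its long lower edge with the screen facing the cook and tilted back about 20 degrees for reading. Do not let it fall flat, do not push the tea box away and leave the other things where they are.

Things in the scene. Friction and masses are not known exactly. Their poses are not given: they have to be found in the camera images.
- tablet: Flat tablet in a plain grey case, a slab 12 mm thick, 200 mm long and 140 mm tall, about 0.4 kg (0.28 to 0.52). Origin: centre of its long lower edge face. x: through the thickness, the light screen with black border is on the -x side, the plain grey back with a small lens on the +x side; y: along the long edge; z: from the lower to the upper long edge. It starts upright in the holder, screen roughly towards the robot.
- tablet_top (a point): Middle of the tablet's upper long edge (140 mm along z from the tablet's origin), where it can be pinched across its 12 mm thickness; axes as the tablet's.
- holder: Small fixed wooden holder, 66 x 120 mm and 40 mm high, with one slot 16 mm wide along its y, open at both ends, in which the tablet stands. Slot floor 8 mm above the worktop. Origin: centre of its underside; the tablet's upper edge is 148 mm above it. It stands to the left or the right of the tea box.
- tea_box: Closed wooden tea box, 170 mm deep (x) by 246 mm wide (y) and 80 mm high, loose, 1.8 kg. Origin: centre of its underside; its front is on the -x side, roughly towards the robot; the lid projects a little and its upper front edge, on which the tablet leans, is 82 mm in front of the origin and 80 mm high; axes along its sides, z up.
- mug: Bystander: two-tone mug, 82 mm wide (117 mm with the handle), 94 mm high; stands on the other side of the tea box from the holder. Origin: centre of its underside.
- pepper_mill: Bystander: dark wooden pepper mill, 58 mm wide, 170 mm high, left of the tea box at the back. Origin: centre of its underside.
- salt_shaker: Bystander: glass salt shaker, 44 mm wide, 90 mm high, right of the tea box. Origin: centre of its underside.

How it is judged:
By the outcome, as a careful person would: the job done as asked, in the order asked, and still so for the second after the job is handed in, with the robot touching nothing.
It also fails if it takes over 38 s, if anything falls off the work surface, if the arm or the gripper's body presses on something with over 40 N, if the wrist force passes 120 N, or if a joint passes its speed limit or range.

### The arm

A 6-joint arm with a two-finger parallel gripper is mounted at the origin on a cart in front of the work surface, level with it; the furniture and walls round the work are solid. World frame = base frame: x ahead of the robot, y to its left, z up, the work surface at z = 0. Lengths are in m, angles in rad, forces in N, time in s.
With the tool pointing down it reaches from about 0.375 to 0.825 m from the base axis. Payload 5.5 kg.
Tool frame: the origin (TCP) lies midway between the tips of the shut fingers; the grasp point (between the pads) lies 19 mm behind it; z points along the fingers, x is the direction in which the jaws open and shut, and the axes are right-handed (so a half turn about z gives the same grasp; the last joint's range is limited). The gripper opens to 85 mm and grips with 20 to 120 N. Pads are 22 mm wide; open, the fingers measure 114 mm over their backs; the gripper's body (76 mm by 85 mm) begins 54 mm behind the grasp point. The pads swing forward as they close: fully open they stand 13 mm farther back than shut.
Start: joints at [-1.111, 0.314, -0.047, 1.21, 0, 1.571], TCP at [0.266, -0.538, 0.231] pointing down, gripper open.
Joint ranges: [-2.67, 2.67], [-0.69, 1.73], [-1.03, 1.25], [-2.08, 2.16], [-1.42, 1.45], [-3.14, 3.14]. Speed limits (rad/s): [2.39, 2.39, 3.01, 3.14, 3.14, 3.14].

### API

Orientations are given as [roll, pitch, yaw] about the fixed x, y, z axes, in that order (R = Rz(yaw) Ry(pitch) Rx(roll)).
In Python, from plant import arm gives the robot as it stands. The module is installed in compiled form; this text tells all that it offers.
- The arm moves only by the tool send_rows, never from a script. Its arguments are lists of equal length, an entry for each row: "xyz": the shift along the world's x, y, z in cm, a list of three; "spin": the turn about the world's z in degrees. A call has 1 to 8 rows; each row shifts and turns the commanded pose from where the row before left it; what a row does not reach is not made up. A row lasts 1/8 s, in which the tool goes at most 62.5 mm and 10.7 degrees, less where a joint would pass 70% of its speed; a pose out of reach is approached as far as the arm can. A call is refused whole if a number of a shift passes 6.25 or a number of a turn 10.7, either way. A call with a gripper value outside its range is refused whole. "jaw" is the opening, from 0 (shut) to 1 (fully open), set as the call begins (left out, the last holds). The fingers move at their own pace and stop on an object; "grip_force" is the grip in N (left out, the last holds). Time passes only in rows, so rows that do not move let the fingers close. It gives the time, the measured TCP pose, the force and the opening at its end, in the units of the state.
- arm.get_obs(): the state, without advancing time (a new reading comes with each control period).
- arm.snapshot(name): name is "scene" or "top" or "wrist"; returns (picture, depth): 480x640x3 uint8, red, green, blue; 480x640 float32, m along the optical axis (not along the pixel's ray), 0 where there is no reading.
- arm.camera_model(name): a dict with "vertical_fov" (degrees; the focal length in pixels is half the picture's height over the tangent of half this angle, whatever the lens; pixels are square), "cx", "cy" (the principal point, pixels), "xyz" and "orientation" of the camera in the world. Camera axes: x right, y up, looking along -z (the intrinsics and any distortion apply to the point x, -y, -z); pixel columns grow to the right and rows downward; lengths in m; the calibration is good to about 2 mm. A picture is of the moment at which its call begins: read the wrist's pose just before it. camera_model takes no time and is no camera call; for the wrist camera it gives the pose at the moment of the call.
- arm.sign_off(): hands the job in, once; it reports no verdict.
The state is a dict: "clock": time; "joint_positions": joint angles; "qd": joint speeds; "tau": joint torques, N m; "eef_pos": TCP position; "tool_rot": TCP orientation; "force": force on the tool from outside, world axes, zero at the start; "moment": the same for the moment, N m; "finger_gap": opening from 0.0 (shut) to 1.0 (fully open).
Only numpy, scipy, OpenCV 4.12 (cv2) and the standard library are available. Lean on these libraries where they do the work, as an engineer would, in place of code of your own. Each camera call takes 0.05 s, during which the arm holds its last target. There are 200 camera calls.

## Working session

There is one attempt and no reset: what is moved stays moved. The work goes in short steps, Python scripts to look and compute and a tool call to move; the robot and the scene stay as the last step left them, time stands still between calls to the robot, and variables do not carry over. Pictures are saved under pics/ and viewed, about 8 in all and at most 12, crops included, and the job is handed in when it is done.

Besides the shell and the picture viewer there is one more tool, called after ">>>" by a JSON object that holds its "name" and its "arguments", one argument or row to a line. send_rows: Moves the arm, as the interface text tells. Its arguments: {"type":"object","properties":{"xyz":{"type":"array"},"spin":{"type":"array"},"jaw":{"type":"number"},"grip_force":{"type":"number"}},"required":["xyz","spin"]}

```bash
mkdir -p pics; python3 - <<'E'
from plant import arm
import cv2,numpy as np
print(arm.get_obs())
for n in("scene","top"):
    p,d=arm.snapshot(n); cv2.imwrite(f"pics/{n}0.png",p[:,:,::-1]); np.savez(f"{n}0.npz",p=p,d=d); print(n,arm.camera_model(n),(d==0).mean())
E
```

```text
{'clock': 0.0, 'joint_positions': array([-1.11101348e+00,  3.14216545e-01, -4.80583564e-02,  1.21018214e+00,
        4.13874010e-05,  1.57073844e+00]), 'qd': array([-2.49644068e-04, -1.58336393e-03,  6.03583007e-04, -3.60385831e-04,
       -8.74825741e-05, -1.69015087e-04]), 'tau': array([-5.96247173e-05, -5.39585388e+01,  3.39752591e+01,  1.89957605e-02,
       -2.09695081e-04, -1.74767644e-05]), 'eef_pos': array([ 0.26601615, -0.53718195,  0.23044932]), 'tool_rot': array([-3.14155117e+00,  1.66071208e-03, -1.11095560e+00]), 'force': array([-0.71278968, -0.318484  , -0.40767679]), 'moment': array([-0.03613925,  0.02336287,  0.04659626]), 'finger_gap': 0.9993891033187592}
scene {'vertical_fov': 50.59526572476723, 'cx': 317.6035901390273, 'cy': 239.5217837263966, 'xyz': array([0.19022829, 0.54335578, 0.95872353]), 'orientation': array([ 0.66146283, -0.00842501, -2.54491875])} 0.004013671875
top {'vertical_fov': 54.56653004728629, 'cx': 326.8258691942305, 'cy': 248.86233122552056, 'xyz': array([0.46269487, 0.01533132, 1.41609355]), 'orientation': array([ 0.07330081, -0.01440725, -1.59900354])} 0.00384765625
```

View pics/scene0.png

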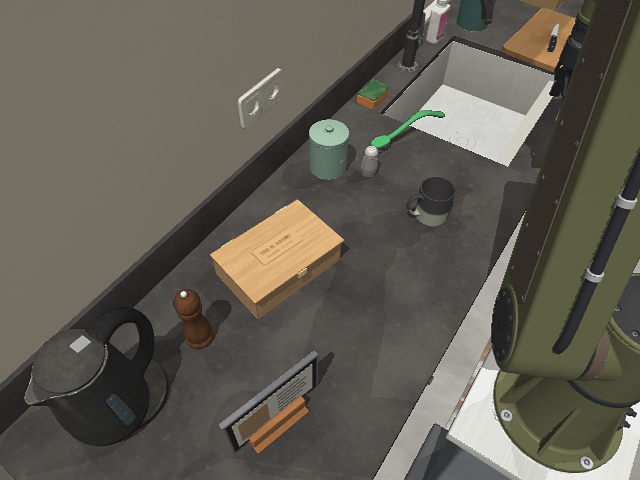

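View pics/top0.png

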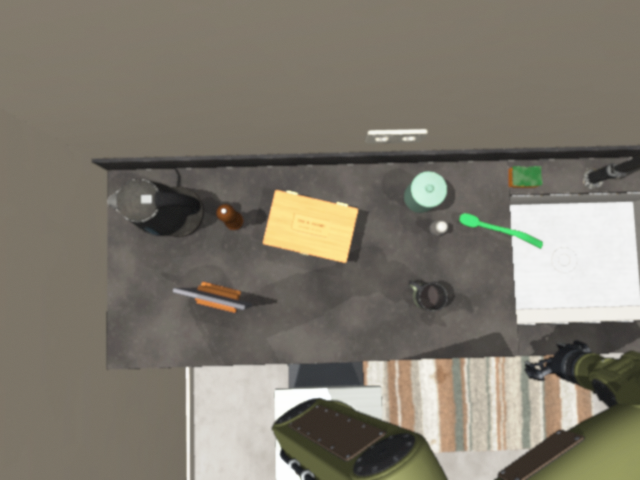

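The scene view shows the tablet in its holder at about (270,405), with the box at (278,257) and the mug at (432,200). In the top view the tablet is at (209,299), the box at (311,227), the mill at (228,215), the mug at (432,294) and the salt shaker at (441,227). The holder is to the left of the box.

```bash
cat > h.py <<'E'
import numpy as np,cv2
from scipy.spatial.transform import Rotation as R
def cloud(m,d):
    f=240/np.tan(np.radians(m["vertical_fov"])/2)
    v,u=np.mgrid[:480,:640]
    c=np.stack([(u-m["cx"])/f*d,-(v-m["cy"])/f*d,-d],-1)
    P=c@R.from_euler("xyz",m["orientation"]).as_matrix().T+m["xyz"]
    P[d==0]=np.nan
    return P
def rect(pts):
    c,s,a=cv2.minAreaRect((pts[:,:2]*1000).astype(np.float32)); return np.round(c,1),np.round(s,1),round(a,2)
E
python3 - <<'E'
from h import *; from plant import arm
for n in("top","scene"):
    z=np.load(n+"0.npz"); P=cloud(arm.camera_model(n),z["d"]); h=cv2.cvtColor(z["p"],cv2.COLOR_RGB2HSV)
    X,Y,Z=P[...,0],P[...,1],P[...,2]
    reg=(X>.3)&(X<.85)
    tab=(Y>-.2)&(Y<.05)&reg&(abs(Z)<.02); print(n,"table z",np.median(Z[tab]))
    wood=(h[...,0]<25)&(h[...,1]>90)
    for nm,m in {"box":wood&(abs(Z-.08)<.012)&reg&(Y<.3)&(Y>-.3),
        "tabtop":(Z>.13)&(Z<.16)&(X<.6)&reg&(Y>.1)&(Y<.6),
        "tabletall":(Z>.08)&(Z<.16)&(X<.56)&reg&(Y>.1)&(Y<.6),
        "holder":wood&(Z>.03)&(Z<.05)&(X<.56)&(Y>.1)&reg}.items():
        m=cv2.morphologyEx(m.astype(np.uint8),cv2.MORPH_OPEN,np.ones((2,2)))>0
        k,l,s,_=cv2.connectedComponentsWithStats(m.astype(np.uint8))
        if k<2: print(nm,"none"); continue
        m=(l==1+np.argmax(s[1:,4])) if nm!="holder" else m
        q=P[m]; print(n,nm,m.sum(),rect(q),"z",np.round(np.percentile(q[:,2],[2,50,98]),4))
        w,V=np.linalg.eigh(np.cov(q[:,:2].T)); print("   pca long dir deg",np.degrees(np.arctan2(V[1,1],V[0,1])),"mean",q.mean(0).round(4))
E
```

```text
top table z 0.00040266034610014767
top box 4681 (array([nan, nan]), array([0., 0.]), 0.0) z [nan nan nan]
   pca long dir deg nan mean [nan nan nan]
top tabtop 369 (array([427.8, 338.3]), array([237. ,  27.4]), 74.41) z [nan nan nan]
   pca long dir deg nan mean [nan nan nan]
top tabletall 475 (array([428.4, 338.2]), array([237.3,  25.5]), 75.64) z [nan nan nan]
   pca long dir deg nan mean [nan nan nan]
top holder 287 (array([428.8, 324.2]), array([124. ,  47.5]), 74.64) z [0.0045 0.0393 0.0694]
   pca long dir deg 74.692219314422 mean [0.4347 0.3162 0.0366]
scene table z -0.00016489796562330072
scene box 6856 (array([618.7,  18.5]), array([289.5, 157.8]), 74.01) z [nan nan nan]
   pca long dir deg nan mean [nan nan nan]
scene tabtop 1248 (array([426.5, 291.1]), array([249.2,  43.1]), 84.7) z [nan nan nan]
   pca long dir deg nan mean [nan nan nan]
scene tabletall 2382 (array([426.5, 291.3]), array([249.5,  43.2]), 84.7) z [nan nan nan]
   pca long dir deg nan mean [nan nan nan]
scene holder 603 (array([415.9, 325.4]), array([134.6,  15.7]), 72.34) z [nan nan nan]
   pca long dir deg nan mean [nan nan nan]
```

```bash
cat >> h.py <<'E'
def onplane(m,uv,z):
    f=240/np.tan(np.radians(m["vertical_fov"])/2); uv=np.asarray(uv,float).reshape(-1,2)
    r=np.stack([(uv[:,0]-m["cx"])/f,-(uv[:,1]-m["cy"])/f,-np.ones(len(uv))],-1)@R.from_euler("xyz",m["orientation"]).as_matrix().T
    return m["xyz"]+r*((z-m["xyz"][2])/r[:,2])[:,None]
def big(m):
    k,l,s,_=cv2.connectedComponentsWithStats(m.astype(np.uint8)); return l==1+np.argmax(s[1:,4])
E
python3 - <<'E'
from h import *; from plant import arm
for n in("top","scene"):
    z=np.load(n+"0.npz"); M=arm.camera_model(n); P=cloud(M,z["d"]); h=cv2.cvtColor(z["p"],cv2.COLOR_RGB2HSV)
    X,Y,Z=P[...,0],P[...,1],P[...,2]; reg=(X>.3)&(X<.85)
    wood=(h[...,0]<25)&(h[...,1]>90)
    for nm,m,zz in [("box",wood&(abs(Z-.08)<.012)&reg&(Y<.3)&(Y>-.3),.08),("tab",(Z>.135)&(Z<.165)&(X<.6)&reg&(Y>.1)&(Y<.6),.148)]:
        m=big(m); uv=np.argwhere(m)[:,::-1]
        q=P[m]; print(n,nm,m.sum(),"plane",rect(onplane(M,uv,zz)))
        cc=np.nanmedian(q,0); w=onplane(M,uv,zz); ww,V=np.linalg.eigh(np.cov(w[:,:2].T)); print("  median",cc.round(4),"planemean",w.mean(0).round(4),"dir",np.degrees(np.arctan2(V[1,1],V[0,1])).round(2))
E
```

```text
top box 4683 plane (array([628.4,  40.8]), array([245.5, 163.5]), 75.64)
  median [0.6283 0.0409 0.0802] planemean [0.6287 0.0407 0.08  ] dir 75.36
top tab 355 plane (array([430.8, 317.6]), array([200. ,  12.3]), 74.41)
  median [0.4307 0.3168 0.1478] planemean [0.4307 0.3173 0.148 ] dir 74.49
scene box 6861 plane (array([627.8,  40.5]), array([246.8, 163.3]), 75.48)
  median [0.6253 0.0489 0.0795] planemean [0.6264 0.0467 0.08  ] dir 75.69
scene tab 1117 plane (array([428.1, 318.8]), array([199.2,  16.2]), 74.4)
  median [0.4311 0.3253 0.1466] planemean [0.4297 0.3235 0.148 ] dir 74.49
```

>>> {"name": "send_rows", "arguments": {
  "xyz": [
    [1,2,0],
    [2,4.5,0],
    [2,5,0],
    [2,5,0],
    [2,5,0],
    [2,5,0],
    [2,5,0],
    [2,5,0]
  ],
  "spin": [2,4,6,6,6,6,6,6],
  "jaw": 1
}}

```text
clock: 1.1
eef_pos: [0.4162, -0.17, 0.2313]
tool_rot: [-3.141, -0.0, -0.373]
force: [0.1, 0.2, 1.2]
finger_gap: 0.998
```

>>> {"name": "send_rows", "arguments": {
  "xyz": [
    [0.5,5,0],
    [0.5,5,0],
    [0,5,0],
    [0,5,0],
    [0,5,0],
    [0,5,0],
    [0,4,0],
    [0,3,0]
  ],
  "spin": [3,2,1,0,0,0,0,0]
}}

```text
clock: 2.1
eef_pos: [0.4248, 0.1995, 0.2312]
tool_rot: [-3.141, 0.001, -0.27]
force: [0.6, -0.2, 0.1]
finger_gap: 0.999
```

>>> {"name": "send_rows", "arguments": {
  "xyz": [
    [0.2,4,0],
    [0.2,4,0],
    [0.1,3,0],
    [0,0.7,0],
    [0,0,0]
  ],
  "spin": [0,0,0,0,0]
}}

```text
clock: 2.72
eef_pos: [0.4304, 0.3142, 0.231]
tool_rot: [3.141, 0.0, -0.272]
force: [0.3, -0.7, -0.4]
finger_gap: 1.002
```

```bash
python3 - <<'E'
from plant import arm
from h import *
o=arm.get_obs(); M=arm.camera_model("wrist"); p,d=arm.snapshot("wrist"); print(o["eef_pos"],o["tool_rot"],M)
cv2.imwrite("pics/w1.png",p[:,:,::-1]); P=cloud(M,d); Z=P[...,2]
m=big((abs(Z-.148)<.01)&(P[...,0]<.55)&(P[...,1]>.1)); uv=np.argwhere(m)[:,::-1]
print(m.sum(),rect(onplane(M,uv,.148)),np.nanmedian(P[m],0))
E
```

```text
[0.43038016 0.31419063 0.23103615] [ 3.14070488e+00  4.11604984e-04 -2.71801539e-01] {'vertical_fov': 61.67748757963881, 'cx': 321.1033934923308, 'cy': 242.68383049648696, 'xyz': array([0.44946103, 0.38452479, 0.37296925]), 'orientation': array([-2.91566202e-01, -7.63084815e-05, -2.70770779e-01])}
6788 (array([430. , 317.4]), array([197.2,  12.1]), 74.47) [0.4345536  0.33381976 0.14702089]
```

View pics/w1.png

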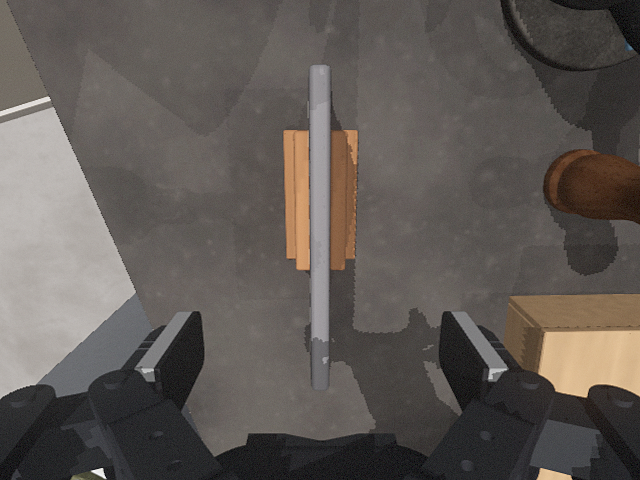

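>>> {"name": "send_rows", "arguments": {
  "xyz": [
    [-0.03,0.3,-2],
    [0,0,-3],
    [0,0,-3],
    [0,0,-2.4],
    [0,0,-1],
    [0,0,0]
  ],
  "spin": [0,0,0,0,0,0]
}}

```text
clock: 3.52
eef_pos: [0.4307, 0.3165, 0.1172]
tool_rot: [3.141, 0.001, -0.274]
force: [-0.5, 0.2, 0.1]
finger_gap: 0.997
```

>>> {"name": "send_rows", "arguments": {
  "xyz": [
    [0,0,0],
    [0,0,0],
    [0,0,0],
    [0,0,0],
    [0,0,0],
    [0,0,0],
    [0,0,0],
    [0,0,0]
  ],
  "spin": [0,0,0,0,0,0,0,0],
  "jaw": 0,
  "grip_force": 40
}}

```text
clock: 4.53
eef_pos: [0.4311, 0.3175, 0.1176]
tool_rot: [-3.141, -0.0, -0.273]
force: [-2.3, 0.4, 5.1]
finger_gap: 0.135
```

>>> {"name": "send_rows", "arguments": {
  "xyz": [
    [0,0,0.7],
    [0,0,1.3],
    [0,0,2],
    [0,0,2],
    [0,0,1],
    [0.5,-1.5,0],
    [1,-3,0],
    [1.2,-3.5,0]
  ],
  "spin": [0,0,0,0,0,0,0,0]
}}

```text
clock: 5.52
eef_pos: [0.4576, 0.2356, 0.1863]
tool_rot: [3.14, 0.001, -0.272]
force: [0.4, -0.7, -5.2]
finger_gap: 0.133
```

>>> {"name": "send_rows", "arguments": {
  "xyz": [
    [1.2,-3.5,0],
    [1.2,-3.5,0],
    [1,-3.5,0],
    [1,-3,0],
    [0.6,-2,0],
    [0.2,-0.7,0],
    [0,0,0],
    [0,0,0]
  ],
  "spin": [0.3,0.3,0.3,0.2,0,0,0,0]
}}

```text
clock: 6.52
eef_pos: [0.5096, 0.0759, 0.1871]
tool_rot: [-3.141, 0.001, -0.253]
force: [0.6, -0.3, -5.4]
finger_gap: 0.134
```

```bash
python3 - <<'E'
from plant import arm
from h import *
o=arm.get_obs(); print(o["eef_pos"],o["tool_rot"],o["force"],o["finger_gap"],o["clock"])
M=arm.camera_model("wrist"); p,d=arm.snapshot("wrist")
cv2.imwrite("pics/w2.png",p[:,:,::-1]); P=cloud(M,d); np.savez("w2.npz",p=p,d=d)
h=cv2.cvtColor(p,cv2.COLOR_RGB2HSV); m=(h[...,0]<25)&(h[...,1]>70)&(abs(P[...,2]-.08)<.008)
q=P[big(m)]; print("box",rect(q[np.isfinite(q[:,0])]),np.nanmedian(q[:,2]))
M=arm.camera_model("scene"); p,d=arm.snapshot("scene"); P=cloud(M,d); cv2.imwrite("pics/s2.png",p[:,:,::-1])
h=cv2.cvtColor(p,cv2.COLOR_RGB2HSV)
m=(h[...,0]<25)&(h[...,1]>90)&(abs(P[...,2]-.08)<.012)&(P[...,1]<.3)&(P[...,1]>-.3)
print("box scene",rect(onplane(M,np.argwhere(big(m))[:,::-1],.08)))
E
```

```text
[0.50955065 0.07586532 0.18705661] [-3.14146464e+00  6.35519843e-04 -2.53321377e-01] [ 0.55702585 -0.31802693 -5.38350744] 0.1339448930232685 6.525
box (array([627.7,  38.6]), array([245.8, 163.4]), 75.58) 0.07919259596785043
box scene (array([632.8,  59.6]), array([207.3, 163.3]), 75.54)
```

View pics/w2.png

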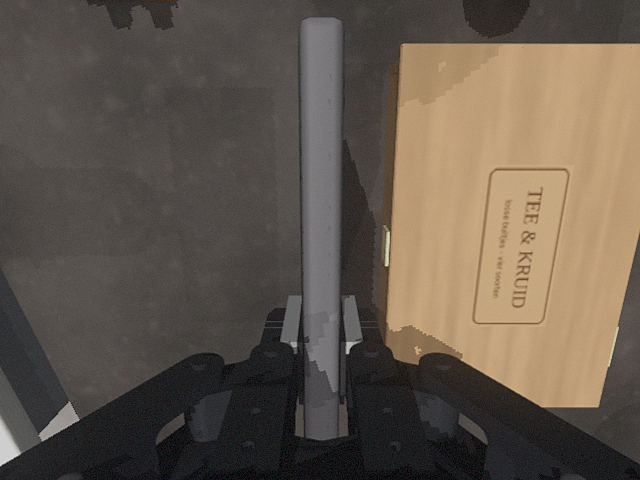

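View pics/s2.png

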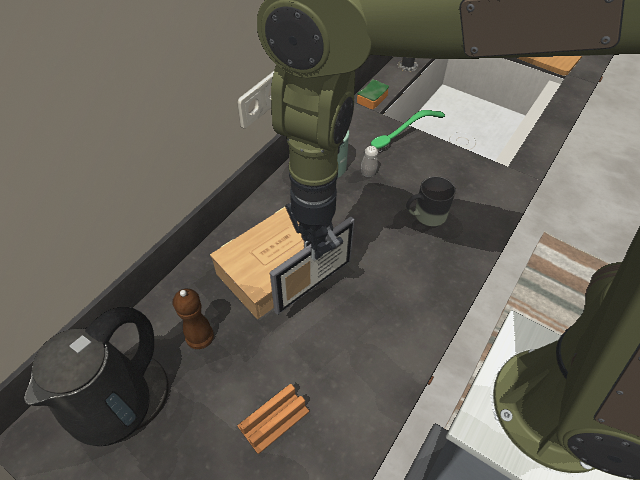

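>>> {"name": "send_rows", "arguments": {
  "xyz": [
    [0.3,-0.4,-1],
    [0.2,-0.3,-2],
    [0,0,-2],
    [0,0,-1.5],
    [0,0,-0.5],
    [0,0,-0.2],
    [0,0,-0.1],
    [0,0,0]
  ],
  "spin": [0,0,0,0,0,0,0,0]
}}

```text
clock: 7.62
eef_pos: [0.5154, 0.0684, 0.1148]
tool_rot: [-3.141, -0.001, -0.254]
force: [0.4, -0.3, -4.4]
finger_gap: 0.134
```

>>> {"name": "send_rows", "arguments": {
  "xyz": [
    [0,0,-0.2],
    [0,0,-0.1],
    [0,0,0]
  ],
  "spin": [0,0,0]
}}

```text
clock: 8.0
eef_pos: [0.5148, 0.0683, 0.1112]
tool_rot: [3.142, 0.0, -0.254]
force: [-0.4, -0.2, -4.0]
finger_gap: 0.134
```

>>> {"name": "send_rows", "arguments": {
  "xyz": [
    [0,0,-0.1],
    [0,0,0]
  ],
  "spin": [0,0]
}}

```text
clock: 8.25
eef_pos: [0.5149, 0.0683, 0.1102]
tool_rot: [3.142, 0.0, -0.254]
force: [0.5, 0.3, -4.9]
finger_gap: 0.133
```

>>> {"name": "send_rows", "arguments": {
  "xyz": [
    [0,0,-0.1],
    [0,0,0]
  ],
  "spin": [0,0]
}}

```text
clock: 8.5
eef_pos: [0.5151, 0.0683, 0.1096]
tool_rot: [-3.142, -0.0, -0.254]
force: [-1.1, -0.4, -1.1]
finger_gap: 0.135
```

>>> {"name": "send_rows", "arguments": {
  "xyz": [
    [0,0,-0.05],
    [0,0,0]
  ],
  "spin": [0,0],
  "grip_force": 20
}}

```text
clock: 8.75
eef_pos: [0.5153, 0.0683, 0.1096]
tool_rot: [-3.141, -0.001, -0.254]
force: [-2.7, -0.7, 5.1]
finger_gap: 0.136
```

>>> {"name": "send_rows", "arguments": {
  "xyz": [
    [0,0,0],
    [0,0,0],
    [0,0,0],
    [0,0,0]
  ],
  "spin": [0,0,0,0],
  "jaw": 0.2
}}

```text
clock: 9.25
eef_pos: [0.515, 0.0683, 0.1088]
tool_rot: [-3.142, -0.0, -0.254]
force: [-0.7, -0.2, -0.6]
finger_gap: 0.202
```

>>> {"name": "send_rows", "arguments": {
  "xyz": [
    [0,0,0],
    [0,0,0],
    [0,0,0],
    [0,0,0]
  ],
  "spin": [0,0,0,0],
  "jaw": 0.3
}}

```text
clock: 9.75
eef_pos: [0.515, 0.0683, 0.1088]
tool_rot: [3.142, -0.0, -0.254]
force: [-0.3, -0.1, -0.2]
finger_gap: 0.303
```

```bash
python3 - <<'E'
from plant import arm
from h import *
p,d=arm.snapshot("wrist"); p2,_=arm.snapshot("scene")
cv2.imwrite("pics/w3.png",np.hstack([cv2.resize(p,(400,300)),cv2.resize(p2[150:350,180:446],(400,300))])[:,:,::-1]); print(arm.get_obs()["force"])
E
```

```text
[-0.13765813  0.55422121 -0.109178  ]
```

View pics/w3.png

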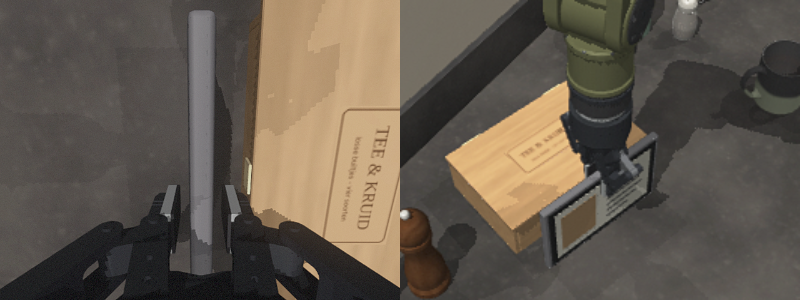

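The tablet is standing freely on its edge at (200,140) in the left image, between the open pads. Next I'll ease it back.

>>> {"name": "send_rows", "arguments": {
  "xyz": [
    [0.4,-0.1,0],
    [0.4,-0.1,0],
    [0.4,-0.1,0],
    [0.4,-0.1,0],
    [0.4,-0.1,0],
    [0.4,-0.1,0],
    [0.4,-0.1,0],
    [0.4,-0.1,0]
  ],
  "spin": [0,0,0,0,0,0,0,0]
}}

```text
clock: 10.85
eef_pos: [0.5473, 0.0602, 0.1088]
tool_rot: [-3.142, -0.0, -0.254]
force: [-0.7, -0.9, -1.1]
finger_gap: 0.302
```

>>> {"name": "send_rows", "arguments": {
  "xyz": [
    [0.4,-0.1,0],
    [0.4,-0.1,0],
    [0.2,-0.1,0],
    [0,0,0],
    [0,0,0]
  ],
  "spin": [0,0,0,0,0]
}}

```text
clock: 11.48
eef_pos: [0.5571, 0.0573, 0.1089]
tool_rot: [-3.142, -0.0, -0.254]
force: [1.6, 0.3, 0.7]
finger_gap: 0.299
```

```bash
python3 - <<'E'
from plant import arm
from h import *
M=arm.camera_model("scene")
p,d=arm.snapshot("wrist"); p2,d2=arm.snapshot("scene")
cv2.imwrite("pics/w4.png",np.hstack([cv2.resize(p,(400,300)),cv2.resize(p2[150:350,180:446],(400,300))])[:,:,::-1]); print(arm.get_obs()["force"])
E
```

```text
[ 1.13263383 -0.65223705  0.8458289 ]
```

View pics/w4.png

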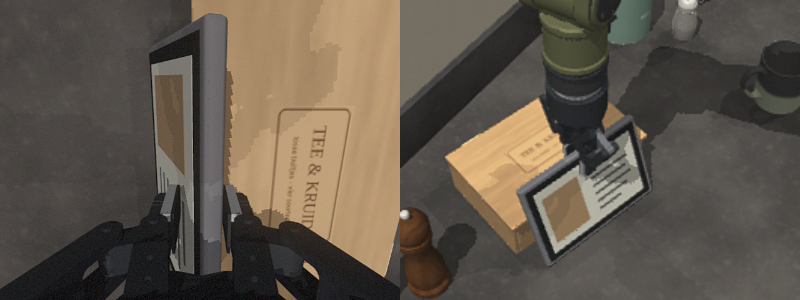

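```bash
cat > tilt.py <<'E'
from plant import arm
from h import *
import sys
def tilt(n):
    M=arm.camera_model(n); p,d=arm.snapshot(n); P=cloud(M,d)
    nx=np.array([.968,-.25]); e=np.array([.5486,.0602])
    D=P[...,:2]-e; s=D@nx; t=D@np.array([.25,.968]); Z=P[...,2]
    # front screen points: ahead of the lid line by tablet geometry
    m=(Z>.012)&(Z<.12)&(s<.03)&(s>-.06)&(abs(t)<.11)&(abs(s-(-.042+Z*.364))<.015)
    if n=="wrist": m&=(t>.03)
    q=np.stack([s[m],t[m],Z[m]],-1)
    for _ in range(4):
        A=np.c_[q[:,2],q[:,1],np.ones(len(q))]; c,*_=np.linalg.lstsq(A,q[:,0],rcond=None); r=abs(A@c-q[:,0]); q=q[r<max(.002,1.5*np.median(r))]
    print(n,len(q),"tilt",np.degrees(np.arctan(c[0])).round(2),"yaw err",np.degrees(np.arctan(c[1])).round(2),"front face at z0 [mm]",(c[2]*1000).round(1),"t range",np.percentile(q[:,1],[1,99]).round(3))
    return p,P
if __name__=="__main__":
    for n in sys.argv[1:]: tilt(n)
E
python3 tilt.py wrist scene
```

```text
wrist 11041 tilt 20.9 yaw err 0.93 front face at z0 [mm] -42.9 t range [0.031 0.097]
scene 2659 tilt 20.81 yaw err -0.0 front face at z0 [mm] -40.6 t range [-0.096  0.097]
```

>>> {"name": "send_rows", "arguments": {
  "xyz": [
    [0,0,0],
    [0,0,0],
    [0,0,0],
    [0,0,0]
  ],
  "spin": [0,0,0,0],
  "jaw": 0.35
}}

```text
clock: 12.18
eef_pos: [0.5568, 0.0573, 0.1087]
tool_rot: [3.142, 0.0, -0.254]
force: [0.2, -0.6, -0.4]
finger_gap: 0.35
```

>>> {"name": "send_rows", "arguments": {
  "xyz": [
    [0,0,0],
    [0,0,0],
    [0,0,0],
    [0,0,0]
  ],
  "spin": [0,0,0,0],
  "jaw": 0.42
}}

```text
clock: 12.68
eef_pos: [0.557, 0.0573, 0.1088]
tool_rot: [-3.142, 0.0, -0.254]
force: [-0.8, 0.0, 0.3]
finger_gap: 0.419
```

>>> {"name": "send_rows", "arguments": {
  "xyz": [
    [0,0,0],
    [0,0,0],
    [0,0,0],
    [0,0,0]
  ],
  "spin": [0,0,0,0],
  "jaw": 0.55
}}

```text
clock: 13.18
eef_pos: [0.557, 0.0573, 0.1088]
tool_rot: [3.142, 0.0, -0.254]
force: [0.1, 0.5, 1.3]
finger_gap: 0.553
```

```bash
python3 tilt.py wrist scene
```

```text
wrist 11625 tilt 21.35 yaw err 0.95 front face at z0 [mm] -43.0 t range [0.031 0.097]
scene 2656 tilt 21.25 yaw err 0.08 front face at z0 [mm] -40.7 t range [-0.097  0.097]
```

>>> {"name": "send_rows", "arguments": {
  "xyz": [
    [0,0,0.5],
    [0,0,1],
    [0,0,2],
    [0,0,3],
    [0,0,3],
    [0,0,1.5],
    [-1,2,0],
    [-2,4,0]
  ],
  "spin": [0,0,0,0,0,0,0,0]
}}

```text
clock: 14.28
eef_pos: [0.5272, 0.1171, 0.2189]
tool_rot: [-3.142, -0.001, -0.257]
force: [-0.1, 0.3, -0.5]
finger_gap: 0.547
```

>>> {"name": "send_rows", "arguments": {
  "xyz": [
    [-1,5,0],
    [-1,5,0],
    [-1,5,0],
    [-1,4,0],
    [0,2,0],
    [0,0,0],
    [0,0,0],
    [0,0,0]
  ],
  "spin": [0,0,0,0,0,0,0,0]
}}

```text
clock: 15.28
eef_pos: [0.4873, 0.3261, 0.2188]
tool_rot: [3.141, -0.0, -0.256]
force: [0.0, -0.5, 0.3]
finger_gap: 0.553
```

```bash
python3 - <<'E'
from tilt import *
p,P=tilt("scene"); t,Pt=tilt("top")
M=arm.camera_model("top"); h=cv2.cvtColor(t,cv2.COLOR_RGB2HSV)
m=(h[...,0]<25)&(h[...,1]>90)&(abs(Pt[...,2]-.08)<.012)&(Pt[...,1]<.3)&(Pt[...,1]>-.3)
print("box",rect(onplane(M,np.argwhere(big(m))[:,::-1],.08)))
cv2.imwrite("pics/f.png",np.hstack([cv2.resize(p[100:400,130:530],(400,300)),cv2.resize(t[120:390,100:460],(400,300))])[:,:,::-1]); print(arm.get_obs()["force"])
E
```

```text
scene 2932 tilt 21.26 yaw err 0.06 front face at z0 [mm] -40.7 t range [-0.096  0.097]
top 958 tilt 21.43 yaw err -0.01 front face at z0 [mm] -42.1 t range [-0.096  0.097]
box (array([629.8,  40.4]), array([245.5, 161. ]), 75.47)
[-0.22930659 -0.56797502 -0.35655117]
```

View pics/f.png

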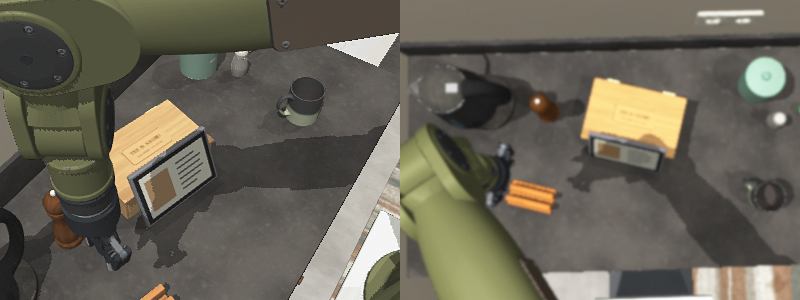

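The tablet leans centred and square against the box. The box hasn't moved (its width reads slightly short because the tablet hides part of it), and the arm is clear.

```bash
python3 -c "
from plant import arm
print(arm.sign_off())"
```

```text
the job is handed in; nothing more can be done
None
```

The tablet now leans against the front of the tea box, resting on its long lower edge with the screen facing the cook, and I've handed the job in. I lifted it out of the holder, set it upright about 35 mm in front of the lid edge, eased it back between the part-open fingers and then withdrew the arm. This took about 15.4 s of the 38 s allowed.

**Last checks**
- **Tilt:** about 21.3° (scene camera 21.3°, top camera 21.4°), slightly over the 20° asked for and unchanged after release.
- **Position:** square to the box within about 0.1° and centred within about 1 mm. The wrist camera had read about 0.9° off square just before the arm withdrew. The scene and top cameras both read under 0.1°, so I went with them.
- **Tea box:** no movement found. The last fit put its centre 1.4 mm off the first, but the tablet hid part of the front edge, and the angle changed by only about 0.2°.
- **Other things:** the mug, mill, shaker and holder look undisturbed in the final picture, though I didn't measure them again.
- **Arm:** clear of everything, with only noise on the force reading. The highest force reported during the job was about 5 N.

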